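Refill a pipette-tip box and take the hood off

ROBOT

A 6-joint arm with a two-finger parallel gripper is mounted at the origin on the work surface. World frame = base frame: x ahead of the robot, y to its left, z up, the work surface at z = 0. Lengths are in mm, angles in rad, forces in N, time in s.
With the tool pointing down it reaches from about 425 to 1125 mm from the base axis. Payload 14.9 kg.
Tool frame: the origin (TCP) lies on the mounting face of the last link; the fingertips stand 191 mm ahead of it and the grasp point (between the pads) lies 172 mm ahead of it; z points along the fingers, y is the line along which they close (so a half turn about z gives the same grasp; the last joint's range is limited). The gripper opens to 91 mm and grips with 3 to 60 N. Pads are 32 mm wide; open, the fingers measure 118 mm over their backs; the gripper's body (76 mm by 178 mm) begins 60 mm behind the grasp point.
Start: joints at [1.233, 0.379, 1.734, -0, 1.028, -0.033], TCP at [210.079, 667.747, 404.732] pointing down, gripper open.
Joint ranges: [-2.77, 2.77], [-0.74, 2.19], [0, 2.66], [-1.06, 4.2], [0.31, 2.87], [-3.08, 3.08]. Speed limits (rad/s): [1.89, 1.89, 2.39, 3.14, 3.14, 3.14].

INTERFACE

Orientations are given as a unit quaternion [w, x, y, z].
In Python, from workcell import ctrl gives the robot as it stands.
- The arm moves only by the tool send_rows, never from a script. Its argument "rows" is a list of rows, each a list of 5 numbers: the opening in per cent of the stroke, from 0 (shut) to 100 (fully open), then the shift along the tool's x, y, z in mm, then the turn about the tool's z in rad. In form: [[hand, x, y, z, yaw], ...]. A call has 1 to 12 rows; each row is the pose to reach, as a shift and turn from the pose commanded when the call began, along the tool's axes at that moment; what a row does not reach only later rows make up. A row lasts 1/8 s, in which the tool goes at most 62.5 mm and 10.7 degrees, less where a joint would pass 70% of its speed; a pose out of reach is approached as far as the arm can. A call with a gripper value outside its range is refused whole. The fingers move at their own pace and stop on an object; "force" is the grip in N (left out, the last holds). Time passes only in rows, so rows that repeat a pose let the fingers close. It gives the time, the measured TCP pose, the force, the opening and the grip force at its end, in the units of the state.
- ctrl.observe(): the state, without advancing time (a new reading comes with each control period).
- ctrl.read_camera(name): name is "side" or "top"; returns a dict with "color" (384x512x3 uint8, red, green, blue), "z_map" (384x512 float32, mm along the optical axis (not along the pixel's ray), 0 where there is no reading), "fov_y" (degrees; the focal length in pixels is half the picture's height over the tangent of half this angle, whatever the lens; pixels are square), "cx", "cy" (the principal point, pixels), "dist_coeffs" ([k1, k2, p1, p2, k3] as OpenCV has them; the pictures are not rectified), "eye" and "orientation" of the camera in the world. Camera axes: x right, y up, looking along -z (the intrinsics and any distortion apply to the point x, -y, -z); pixel columns grow to the right and rows downward; lengths in mm; the calibration is good to about 2 mm. A picture is of the moment at which its call begins.
- ctrl.job_done(): hands the job in; it is judged then, once.
Trained networks look in a picture, given as the dict that the camera call returned (one of the last four; its "shot" number tells which), for a name from the list of things; names that differ only in an ending like _2 or _b are one class to them, and where a whole thing is asked for, a point or a joint stands for the part that bears it (a point fixed in the world has none). Each returns a list of dicts, best first, with "conf" (0 to 1); they miss things now and then, are a little off and sometimes report something else, mostly with a low value. They report only what shows in the picture. A call takes as long as a camera call. They do not tell look-alikes from the thing itself.
- ctrl.silhouettes(query, picture): "pixels" (384x512 bool, what is visible of it) and "rect" ([centre column, centre row, width, height] in pixels, round what is visible of it).
The state is a dict: "time": time; "qpos": joint angles; "qd": joint speeds; "effort": joint torques, N m; "position": TCP position; "orientation": TCP orientation; "wrist_force": force on the tool from outside, world axes, zero at the start; "torque": the same for the moment, N m; "gripper_width": opening from 0.0 (shut) to 1.0 (fully open); "finger_force": force on a finger pad.
Only numpy, scipy, OpenCV 4.12 (cv2) and the standard library are available. Lean on these libraries where they do the work, as an engineer would, in place of code of your own. Each camera call takes 0.05 s, during which the arm holds its last target. There are 200 camera calls.

TASK

Refill the empty pipette-tip box: lift the refill pack (tip tray with its clear hood latched on) out of its shipping tub, lower it onto the empty box base and press it down until you feel that the tray has clicked fully home under both end clips. Then pinch the hood's two levers to unlatch it and lift the hood off alone, leaving the tray home; the hood must stay on the tray until then, and you must not touch the tray or its sterile tips. Finish while still holding the hood level in the gripper, well clear (a good 6 cm or more) above the tray and touching nothing else, and leave the bottle, beaker and tube rack alone.

Things in the scene. Friction and masses are not known exactly. Their poses are not given: they have to be found in the camera images.
- refill_hood: Outer lid of the refill pack: clear cover 112 x 80 x 23 mm (x, y, z), open below, 0.14 kg. Origin: centre of its lower edge, which rests on the tray's flange; z up, x along its long side. It sits 1 mm loosely over the tray's raised middle (3 mm high). Sprung toes on both long sides reach 3 mm under the tray's side tabs and latch it on. Pushing the hood down pushes the tray down
- carry_grip (a point): Carry grip, 48 mm above the hood's origin, same axes: centre of the fixed white block on the roof, 44 mm in x, 28 mm in y, from 23 to 66 mm above the hood's origin. Gripped on its two x end faces (ribbed, free space beside them) it carries hood and latched tray together
- pinch_grip (a point): Release grip, 57 mm above the hood's origin, same axes: midway between the two grey thumb plates that flank the block at +y and -y. Plates 24 mm wide in x, 28 to 74 mm above the hood's origin, leaning outwards, 65 mm over both at the top, 44 mm when pinched. Keep fingertips over 33 mm above the hood's origin (cranks below). Gripped along y, hood alone lifts
- lever_left (a joint): Lever at the hood's +y side, pivot 44 mm out and 22 mm up: 0 = at rest, toe under the tray's tab; grows as its plate is pinched inwards; 0.2 rad = stop, plate upright, toe 5.8 mm out and clear of the tab (clear from about 0.14). Takes about 4 N; springs back when let go
- lever_right (a joint): The same lever at the hood's -y side, mirrored
- tip_tray: Inner lid of the pack: white tip tray, flange 128 x 86 x 4 mm, a 30 mm wide tab on each long side out to y = 48 mm; 96 tips reach from 48 mm below to 12 mm above its origin, the centre of the flange's underside; z up, x long. 0.06 to 0.12 kg. Starts latched to the hood, 4 to 5 mm below the hood's origin. A 115 x 73 mm rim 6 mm deep under it drops into the box, either way round
- box_base: Empty tip-box base, grey, fixed, 124 x 82 mm outside, walls 3 mm, open on top, rim 62 mm high. Origin: centre of its underside on the bench; x along the long side. A sprung clip 30 mm wide stands on each short end (x = 61 to 71 mm, top 15 mm above the rim), its nose 2 mm over the flange's place. The tray fits with 1.5 mm play
- seat (a point): Centre of the base's rim plane (62 mm high), axes of the base: the tray is home when its origin is here. Lowered gently it first rests on the clip noses 5 to 10 mm higher; pushed past them with about 6 to 12 N it clicks under, and then the rim is a hard stop
- shipping_tub: Shipping tub of the pack, translucent, fixed, foot 170 x 126 mm, rim at z = 56 mm, no clips. Origin: centre of its underside on the bench; x along the long side, parallel to the pack's at the start
- reagent_bottle: Bystander: amber bottle, 72 mm across, 145 mm high, origin under its centre
- beaker: Bystander: glass beaker, 66 mm across, 85 mm high, origin under its centre
- tube_rack: Bystander: white test-tube rack 110 x 60 mm with tubes, 123 mm high, origin under its centre, x along its long side
Things that resemble listed ones, but are neither listed nor needed, are in the scene too. Leave any purple look-alike of the refill_hood alone.

How it is judged (in metres and radians):
On the way, in this order (a step that is already met when the one before it is completed fails the run):
1. the pack is lifted out of the tub with the hood on the tray (height (world z) of tip_tray above 0.1 m and z of refill_hood in the frame of tip_tray below 0.012 m), for 0.1 s.
2. the tray is pressed fully home in the box base with the hood still on it (z of tip_tray in the frame of box_base between 0.0595 and 0.0642 m and horizontal distance between tip_tray and box_base below 0.004 m and angle between tip_tray's own z axis and vertical below 0.035 rad and angle between the x axis of tip_tray and the x axis of box_base, either way round below 0.06 rad and z of refill_hood in the frame of tip_tray below 0.012 m), for 0.1 s.
At the end, for the whole second after the job is handed in: Tray home: flange on the box rim within 2.2 mm, centred within 4 mm, level within 2 degrees. Hood still gripped, at rest, level within 20 degrees, its lower edge 116 mm or more above the bench and 55 mm above the tray's underside, touching neither tray, box, tub nor bystanders (z of tip_tray in the frame of box_base between 0.0595 and 0.0642 m and horizontal distance between tip_tray and box_base below 0.004 m and angle between tip_tray's own z axis and vertical below 0.035 rad and angle between the x axis of tip_tray and the x axis of box_base, either way round below 0.06 rad and z of refill_hood in the frame of tip_tray above 0.055 m and height (world z) of refill_hood above 0.116 m and angle between refill_hood's own z axis and vertical below 0.35 rad and contact force between the fingers and refill_hood above 1 N and linear speed of refill_hood below 0.03 m/s and contact force between refill_hood and tip_tray below 0.05 N and contact force between refill_hood and reagent_bottle below 0.05 N and contact force between refill_hood and beaker below 0.05 N and contact force between refill_hood and tube_rack below 0.05 N and contact force between refill_hood and box_base below 0.05 N and contact force between refill_hood and shipping_tub below 0.05 N); the arm keeps its last pose, push and grip.
It fails at once if the hood comes away from the tray (20 mm) while the tray is not home in the box: left behind, dropped, or pulled out again (z of refill_hood in the frame of tip_tray above 0.02 m and (z of tip_tray in the frame of box_base above 0.067 m or horizontal distance between tip_tray and box_base above 0.008 m or angle between tip_tray's own z axis and vertical above 0.08 rad)).
It fails at once if the robot touches the tray or its tips (contact force between any of the fingers, the arm and tip_tray above 0.5 N).
It fails at once if a bystander is shifted by 20 mm or tipped (distance of any of reagent_bottle, beaker, tube_rack from where it was at the start of the episode above 0.02 m or angle between any of reagent_bottle, beaker, tube_rack's own z axis and vertical above 0.25 rad).
It also fails if it takes over 61 s, if anything falls off the work surface, if the arm or the gripper's body presses on something with over 40 N, if the wrist force passes 120 N, or if a joint passes its speed limit or range.

## Working session

There is one attempt and no reset: what is moved stays moved. The work goes in short steps, Python scripts to look and compute and a tool call to move; the robot and the scene stay as the last step left them, time stands still between calls to the robot, and variables do not carry over. Pictures are saved under pics/ and viewed, at most 10 in all, crops included, and the job is handed in when it is done.

Besides the shell and the picture viewer there is one more tool, called after ">>>" as name(argument=value, ...), one argument or row to a line, values as JSON. send_rows: Moves the arm, as the interface text tells. Its arguments: {"type":"object","properties":{"rows":{"type":"array","items":{"type":"array","items":{"type":"number"}}},"force":{"type":"number"}},"required":["rows"]}

```bash
mkdir -p pics
cat > h.py <<'E'
import numpy as np,cv2
from workcell import ctrl
from scipy.spatial.transform import Rotation as R
def q2R(q): return R.from_quat([q[1],q[2],q[3],q[0]]).as_matrix()
def cloud(p):
    z=p["z_map"]; H,W=z.shape; f=H/2/np.tan(np.radians(p["fov_y"])/2)
    K=np.array([[f,0,p["cx"]],[0,f,p["cy"]],[0,0,1]])
    v,u=np.mgrid[:H,:W]
    n=cv2.undistortPoints(np.stack([u,v],-1).reshape(-1,1,2).astype(float),K,np.array(p["dist_coeffs"],float)).reshape(H,W,2)
    P=np.stack([n[...,0]*z,-n[...,1]*z,-z],-1)
    W_=P@q2R(p["orientation"]).T+np.array(p["eye"]); W_[z<=0]=np.nan
    return W_
E
cat > a.py <<'E'
from h import *
s=ctrl.observe(); print(s["time"],s["position"],s["orientation"],s["wrist_force"])
for c in ("top","side"):
    p=ctrl.read_camera(c); C=cloud(p); img=p["color"][...,::-1].copy(); print(c,p["eye"],p["fov_y"])
    for n in ("refill_hood","tip_tray","box_base","shipping_tub","reagent_bottle","beaker","tube_rack"):
        for d in ctrl.silhouettes(n,p)[:3]:
            m=d["pixels"]; q=C[m]; q=q[~np.isnan(q[:,0])]
            if len(q)<10: continue
            r=cv2.minAreaRect(q[:,:2].astype(np.float32))
            print(n,round(d["conf"],2),np.round(d["rect"]),"med",np.round(np.median(q,0)),"z5-95",np.round(np.percentile(q[:,2],[5,95])),"rect",np.round(r[0]),np.round(r[1]),round(r[2],1))
    cv2.imwrite(f"pics/{c}0.png",cv2.resize(img,(800,600)))
E
python3 a.py
```

```text
0.0 [210.02287407 667.54407597 404.08100502] [-9.10487763e-05  1.51820622e-01  9.88407905e-01 -5.50689885e-04] [ 0.84769359 -0.03987909 -1.04544843]
top [ 3.71698774e+02 -3.39597905e-02  1.11037388e+03] 55.1905948887453
refill_hood 0.82 [336. 144.  45.  39.] med [ 711. -207.   33.] z5-95 [11. 76.] rect [ 728. -215.] [121. 117.] 82.6
refill_hood 0.76 [343. 206.  36.  42.] med [ 519. -217.   84.] z5-95 [ 66. 127.] rect [ 526. -235.] [121. 131.] 4.2
tip_tray 0.54 [340. 205.  35.  44.] med [ 467. -205.   60.] z5-95 [ 6. 80.] rect [ 532. -220.] [143.  84.] 4.0
box_base 0.81 [203. 200.  44.  53.] med [542. 187.   8.] z5-95 [ 2. 65.] rect [547. 189.] [106. 152.] 60.0
shipping_tub 0.7 [338. 209.  44.  57.] med [ 487. -182.    3.] z5-95 [-0. 26.] rect [ 525. -222.] [172. 129.] 3.5
shipping_tub 0.69 [276. 258.  28.  26.] med [371. -28.  11.] z5-95 [ 2. 85.] rect [371. -26.] [58. 61.] 46.2
reagent_bottle 0.94 [103. 197.  35.  32.] med [534. 466.  96.] z5-95 [ 13. 145.] rect [533. 503.] [ 70. 116.] 16.2
beaker 0.85 [275. 258.  22.  27.] med [371. -29.  18.] z5-95 [ 2. 86.] rect [373. -29.] [63. 
[... 493 characters left out ...]
ect [ 718. -216.] [118. 103.] 80.9
tip_tray 0.58 [274. 276.  61.  30.] med [ 465. -259.   61.] z5-95 [57. 63.] rect [ 521. -229.] [ 87. 132.] 89.7
box_base 0.95 [258. 197.  49.  37.] med [533. 165.  38.] z5-95 [ 8. 63.] rect [545. 231.] [226. 148.] 77.0
shipping_tub 0.64 [275. 299.  74.  37.] med [ 510. -266.    5.] z5-95 [ 1. 51.] rect [ 521. -227.] [176. 130.] 0.9
reagent_bottle 0.64 [253. 144.  15.  37.] med [537. 456.  73.] z5-95 [ 12. 140.] rect [573. 602.] [336.  67.] 75.1
beaker 0.78 [207. 234.  25.  36.] med [370. -48.  59.] z5-95 [ 9. 83.] rect [370. -10.] [ 60. 107.] 0.7
tube_rack 0.9 [272. 349.  44.  70.] med [ 487. -491.   98.] z5-95 [  6. 124.] rect [ 499. -423.] [ 93. 222.] 3.9
```

```bash
cat > b.py <<'E'
from h import *
a=[]
for c,(x,y,w,h) in (("top",(170,110,230,170)),("side",(180,150,230,200))):
    p=ctrl.read_camera(c); C=cloud(p)
    im=cv2.resize(p["color"][y:y+h,x:x+w,::-1],None,fx=3,fy=3,interpolation=cv2.INTER_CUBIC); cv2.imwrite(f"pics/{c}1.png",im)
    q=C.reshape(-1,3); q=q[~np.isnan(q[:,0])]
    def sel(cx,cy,r,z0,z1): 
        return q[(np.hypot(q[:,0]-cx,q[:,1]-cy)<r)&(q[:,2]>z0)&(q[:,2]<z1)]
    for nm,cx,cy,r,z0,z1 in (("flange",525,-223,95,55,67),("roof",525,-223,95,76,90),("top block",525,-223,60,120,130),("plates+",525,-223,60,130,142),("base rim",545,189,90,58,67),("clips",545,189,90,70,80)):
        s=sel(cx,cy,r,z0,z1)
        if len(s)<5: print(c,nm,len(s)); continue
        t=cv2.minAreaRect(s[:,:2].astype(np.float32)); print(c,nm,len(s),np.round(np.median(s,0),1),"rect",np.round(t[0],1),np.round(t[1],1),round(t[2],1))
        if nm=="clips":
            for g in (s[s[:,0]<545],s[s[:,0]>=545]):print("   ",len(g),np.round(g.mean(0),1) if len(g) else "")
E
python3 b.py
```

```text
top flange 186 [ 470.6 -203.1   61. ] rect [ 524.4 -219.6] [128.7  99.9] 3.4
top roof 900 [ 515.6 -213.2   83.4] rect [ 524.9 -222. ] [113.1 105.3] 3.1
top top block 186 [ 524.6 -221.7  126. ] rect [ 524.7 -221.7] [44.5 62.6] 4.1
top plates+ 27 [ 523.  -227.3  133.5] rect [ 526.2 -221.7] [27.6 66.1] 1.4
top base rim 167 [539.2 183.   62. ] rect [536.2 185.4] [ 83.9 131.7] 60.3
top clips 51 [590.5 160.6  75.6] rect [538.9 183.9] [ 30.2 139. ] 60.0
    22 [481.1 215.4  74.8]
    29 [596.  151.7  75.3]
side flange 308 [ 498.2 -263.2   61.2] rect [ 521.1 -231.6] [ 92.8 133.8] 88.0
side roof 872 [ 512.3 -242.4   83.8] rect [ 521.1 -227.8] [112.5  97.8] 3.4
side top block 233 [ 520.5 -227.8  125.2] rect [ 520.3 -225.5] [43.8 64.3] 9.6
side plates+ 35 [ 520.7 -197.4  132.1] rect [ 521.4 -225.1] [23.1 68.4] 3.5
side base rim 158 [531.5 176.2  61. ] rect [535.4 178.7] [ 93.2 138.2] 57.5
side clips 39 [484.9 200.5  75.1] rect [534.7 179.7] [ 33.  140.4] 58.5
    22 [478.2 212.7  74.3]
    17 [592.7 146.5  75.6]
```

View pics/top1.png

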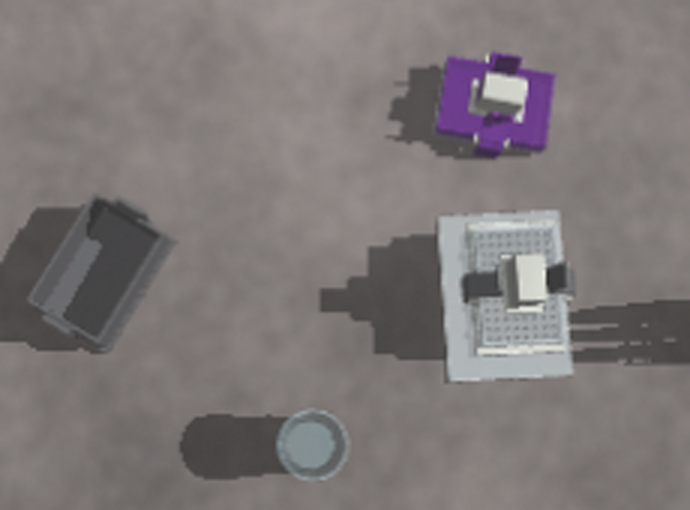

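View pics/side1.png

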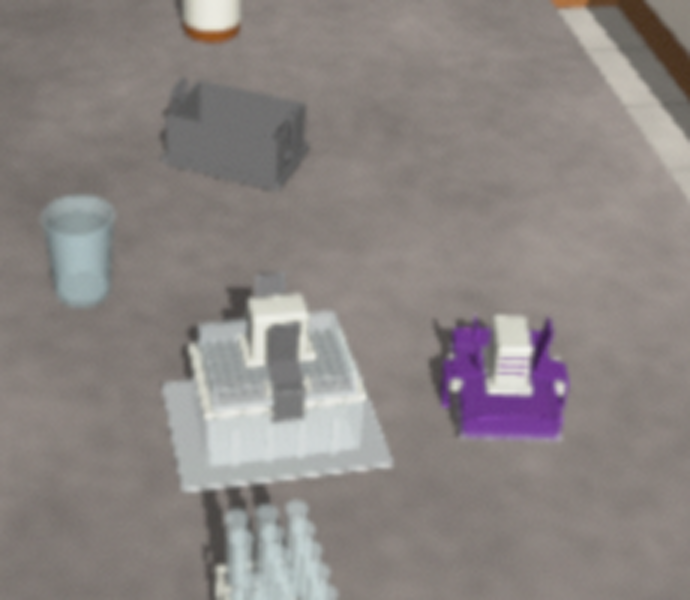

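Top view (crop px): grey base at (100,275), clear pack in tub at (510,285), purple look-alike at (495,100), beaker at (312,445). The side view agrees. The two cameras differ by about 4 mm in absolute position, but the base-to-pack offset is the same in both.

```bash
cat > g.py <<'E'
import sys
from h import *
def go(x,y,z,yaw):  # grasp point target, yaw (deg) of tool y in world
    s=ctrl.observe(); M=q2R(s["orientation"]); d=np.array([x,y,z+172.])-s["position"]
    cur=np.degrees(np.arctan2(M[1,1],M[0,1])); dy=(cur-yaw+180)%360-180
    print("t",round(s["time"],2),"grasp",np.round(s["position"]-[0,0,172],1),"yaw",round(cur,2),"tilt",np.round(M[:2,2],4),"F",np.round(s["wrist_force"],1),"q6",round(s["qpos"][5],2))
    print("shift",np.round(M.T@d,1),"turn",round(np.radians(dy),3))
if __name__=="__main__":
    for a in sys.argv[1:]: go(*map(float,a.split(",")))
E
python3 g.py 537,182,230,40 522.8,-224.5,200,3.3 522.8,-224.5,108.5,3.3
```

```text
t 0.9 grasp [210.1 667.8 232.8] yaw 72.54 tilt [0. 0.] F [-0.3 -0.3  0. ] q6 -0.03
shift [-457.6 -365.3    2.7] turn 0.568
t 0.9 grasp [210.1 667.8 232.8] yaw 72.54 tilt [0. 0.] F [-0.3 -0.3  0. ] q6 -0.03
shift [-566.1 -757.3   32.7] turn 1.208
t 0.9 grasp [210.1 667.8 232.8] yaw 72.54 tilt [0. 0.] F [-0.3 -0.3  0. ] q6 -0.03
shift [-566.1 -757.3  124.2] turn 1.208
```

>>> send_rows(
  rows=[
    [100,-58,-46,0,0.07],
    [100,-115,-92,0,0.14],
    [100,-172,-138,0,0.21],
    [100,-229,-183,0,0.28],
    [100,-286,-229,0,0.35],
    [100,-343,-274,0,0.42],
    [100,-400,-320,0,0.49],
    [100,-457,-365,0,0.57],
    [100,-475,-415,0,0.68],
    [100,-490,-470,0,0.8],
    [100,-505,-525,0,0.92],
    [100,-520,-580,0,1.02],
  ],
  force=30,
)

```text
time: 2.4
position: [531.0, 6.7, 405.0]
orientation: [0.0, 0.616, 0.787, 0.0]
wrist_force: [0.5, 0.4, 0.6]
gripper_width: 1.0
finger_force: 0.0
```

```bash
python3 g.py 522.8,-224.5,180,3.3
```

```text
t 2.4 grasp [531.    6.7 233. ] yaw 13.89 tilt [ 0.0007 -0.    ] F [0.5 0.4 0.6] q6 -0.27
shift [-222.4  -63.5   53. ] turn 0.185
```

>>> send_rows(
  rows=[
    [100,-55,-16,10,0.06],
    [100,-110,-32,20,0.12],
    [100,-166,-48,30,0.17],
    [100,-222,-63,53,0.188],
    [100,-222,-63,53,0.188],
    [100,-222,-63,53,0.188],
  ],
)

```text
time: 3.15
position: [523.9, -221.8, 351.8]
orientation: [-0.0, 0.686, 0.727, 0.0]
wrist_force: [0.0, 0.6, 1.2]
gripper_width: 1.001
finger_force: 0.0
```

```bash
python3 g.py 522.8,-224.5,109,3.3
cat > c.py <<'E'
from h import *
import sys
p=ctrl.read_camera("side"); x,y,w,h=210,170,140,140
cv2.imwrite(sys.argv[1],cv2.resize(p["color"][y:y+h,x:x+w,::-1],None,fx=4,fy=4,interpolation=cv2.INTER_CUBIC))
E
python3 c.py pics/s2.png
```

```text
t 3.15 grasp [ 523.9 -221.8  179.8] yaw 3.29 tilt [-0.0002  0.0002] F [0.  0.6 1.2] q6 -0.5
shift [-2.6 -1.2 70.8] turn -0.0
```

View pics/s2.png

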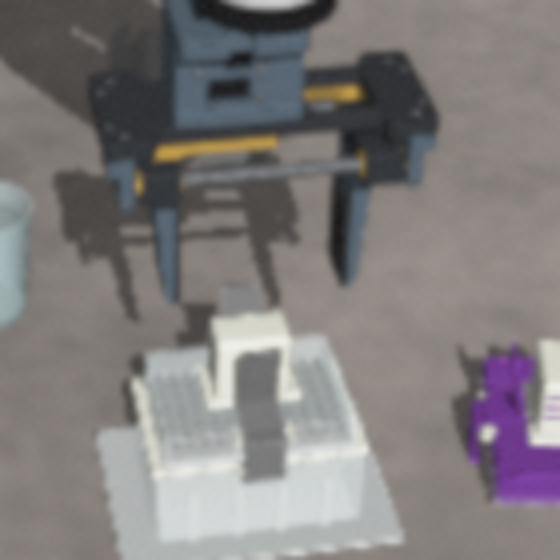

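The fingers (crop px 170 and 350) straddle the block (250), roughly centred and aligned with it. Descending.

>>> send_rows(
  rows=[
    [100,-2.5,-1,20,0],
    [100,-2.5,-1,40,0],
    [100,-2.5,-1,60,0],
    [100,-2.5,-1,70,0],
    [100,-2.5,-1,70,0],
    [20,-2.5,-1,70,0],
    [20,-2.5,-1,70,0],
    [20,-2.5,-1,70,0],
    [20,-2.5,-1,70,0],
    [20,-2.5,-1,70,0],
    [20,-2.5,-1,70,0],
  ],
  force=35,
)

```text
time: 4.58
position: [523.1, -224.5, 281.8]
orientation: [-0.0, 0.686, 0.727, -0.0]
wrist_force: [-1.2, -0.4, 3.4]
gripper_width: 0.48
finger_force: 35.0
```

>>> send_rows(
  rows=[
    [20,0,0,-5,0],
    [20,0,0,-15,0],
    [20,0,0,-30,0],
    [20,0,0,-50,0],
    [20,0,0,-70,0],
    [20,0,0,-90,0],
    [20,0,0,-110,0],
    [20,0,0,-120,0],
    [20,0,0,-120,0],
  ],
)

```text
time: 5.7
position: [523.1, -224.5, 402.4]
orientation: [0.001, 0.686, 0.727, 0.0]
wrist_force: [0.1, -0.1, -3.3]
gripper_width: 0.485
finger_force: 35.0
```

```bash
python3 g.py 537,181.6,228,-30
```

```text
t 5.7 grasp [ 523.1 -224.5  230.4] yaw 3.32 tilt [ 0.001  -0.0005] F [ 0.1 -0.1 -3.3] q6 -0.5
shift [404.7  37.4   2.2] turn 0.582
```

>>> send_rows(
  rows=[
    [20,20,2,0,0.03],
    [20,60,6,0,0.09],
    [20,105,10,0,0.15],
    [20,150,14,0,0.22],
    [20,195,18,0,0.29],
    [20,240,22,0,0.36],
    [20,285,26,0,0.43],
    [20,330,31,0,0.5],
    [20,370,35,0,0.55],
    [20,395,37,0,0.582],
    [20,405,37,0,0.582],
    [20,405,37,0,0.582],
  ],
)

```text
time: 7.2
position: [536.4, 181.9, 401.1]
orientation: [-0.0, 0.866, 0.5, -0.001]
wrist_force: [0.6, -0.0, -1.9]
gripper_width: 0.482
finger_force: 35.0
```

```bash
cat > d.py <<'E'
from h import *
import sys
s=ctrl.observe(); g=np.array(s["position"])-[0,0,172]; print("grasp",np.round(g,1))
zt=float(sys.argv[1]) if len(sys.argv)>1 else g[2]-48  # hood origin z
th=np.radians(-30); ex=np.array([np.cos(th),np.sin(th)]); ey=np.array([-ex[1],ex[0]])
for c in ("top","side"):
    p=ctrl.read_camera(c); C=cloud(p); q=C.reshape(-1,3); q=q[~np.isnan(q[:,0])]
    for nm,cx,cy,r,z0,z1 in (("flange",g[0],g[1],95,zt-7,zt+4),("roof",g[0],g[1],95,zt+17,zt+28),("base rim",537,182,90,58,66),("clips",537,182,90,70,80)):
        k=q[(np.hypot(q[:,0]-cx,q[:,1]-cy)<r)&(q[:,2]>z0)&(q[:,2]<z1)]
        if len(k)<8: print(c,nm,len(k)); continue
        t=cv2.minAreaRect(k[:,:2].astype(np.float32)); l=(k[:,:2]-[537,182])@np.c_[ex,ey]
        print(c,nm,len(k),"z",np.round(np.median(k[:,2]),1),"rect",np.round(t[0],1),np.round(t[1],1),round(t[2],1),"base-frame x",np.round(np.percentile(l[:,0],[1,99]),1),"y",np.round(np.percentile(l[:,1],[1,99]),1))
    im=p["color"][...,::-1]
    x,y,w,h=((150,130,120,140) if c=="top" else (190,90,140,150))
    np.save(f"pics/{c}_crop.npy",im[y:y+h,x:x+w])
a=[cv2.resize(np.load(f"pics/{c}_crop.npy"),(400,450),interpolation=cv2.INTER_CUBIC) for c in("top","side")]
cv2.imwrite(sys.argv[2] if len(sys.argv)>2 else "pics/d.png",np.hstack(a))
E
python3 d.py 182 pics/d1.png; python3 g.py 537,181.6,228,-30
```

```text
grasp [536.4 181.9 229.1]
top flange 57 z 179.3 rect [545.  129.6] [27.  83.8] 88.3 base-frame x [-9.1 64.3] y [-49.8 -10.4]
top roof 185 z 203.0 rect [541.5 143. ] [28.2 70.6] 75.5 base-frame x [-4.4 56.8] y [-49.5 -14.7]
top base rim 52 z 61.7 rect [530.  143.5] [ 18.3 102.8] 70.2 base-frame x [-37.   62.2] y [-38.9 -20.9]
top clips 0
side flange 208 z 179.7 rect [536.4 148.3] [148.5  75.7] 1.4 base-frame x [-63.6  62.9] y [-53.7  37.8]
side roof 352 z 203.0 rect [533.1 172.3] [ 85.9 123.6] 69.5 base-frame x [-55.1  56.3] y [-51.   36.1]
side base rim 152 z 61.0 rect [537.  181.7] [ 91.7 137.4] 61.1 base-frame x [-67.1  68.2] y [-45.8  44. ]
side clips 39 z 75.5 rect [535.3 179.7] [ 33.9 139. ] 60.4 base-frame x [-69.8  68.8] y [-19.9  13.1]
t 7.3 grasp [536.5 181.2 229.4] yaw -30.02 tilt [-0.0005 -0.0003] F [ 0.3  0.1 -1.2] q6 0.81
shift [0.6 0.3 1.4] turn -0.0
```

View pics/d1.png

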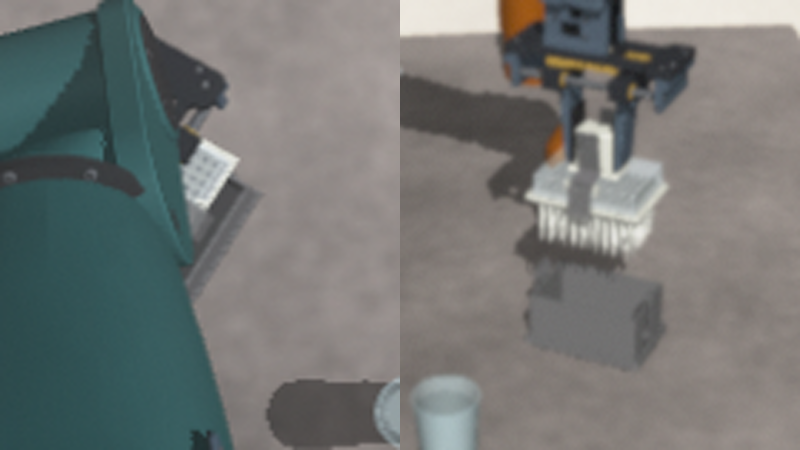

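>>> send_rows(
  rows=[
    [20,0,0,15,0],
    [20,0,0,35,0],
    [20,0,0,50,0],
    [20,0,0,55,0],
    [20,0,0,55,0],
    [20,0,0,55,0],
  ],
)

```text
time: 8.05
position: [536.8, 182.0, 347.2]
orientation: [0.0, 0.866, 0.5, 0.0]
wrist_force: [0.2, -0.1, -2.5]
gripper_width: 0.484
finger_force: 35.0
```

```bash
cat > e.py <<'E'
from h import *
import sys
s=ctrl.observe(); g=np.array(s["position"])-[0,0,172]; M=q2R(s["orientation"]); print("t",s["time"],"grasp",np.round(g,1),"F",np.round(s["wrist_force"],1),"tilt",np.round(M[:2,2],4))
th=np.radians(-30); ex=np.array([np.cos(th),np.sin(th)]); ey=np.array([-ex[1],ex[0]])
zs=[cloud(ctrl.read_camera("side")) for _ in range(3)]
C=np.nanmean(zs,0); q=C.reshape(-1,3); q=q[~np.isnan(q[:,0])]
L=np.c_[(q[:,:2]-[537,182])@np.c_[ex,ey],q[:,2]]
zh=g[2]-48
def face(nm,ax,nomi,lat,z0,z1):
    o=1-ax; m=(abs(L[:,ax]-nomi)<7)&(abs(L[:,o])<lat)&(L[:,2]>z0)&(L[:,2]<z1); k=L[m]
    if len(k)<8: print(nm,len(k)); return
    med=np.median(k[:,ax]); k=k[abs(k[:,ax]-med)<3]; c=np.polyfit(k[:,o],k[:,ax],1)
    print(nm,len(k),"offset",round(np.median(k[:,ax])-nomi,2),"at0",round(c[1]-nomi,2),"slope deg",round(np.degrees(np.arctan(c[0])),2),"std",round(k[:,ax].std(),2))
face("base -y",1,-41,50,8,54); face("base +x",0,62,36,8,44)
face("hood -y",1,-40,50,zh+4,zh+19); face("hood +x",0,56,34,zh+4,zh+19)
face("block -y",1,-14,20,zh+28,zh+62)
m=(abs(L[:,0])<75)&(abs(L[:,1])<60)
for nm,z0,z1 in (("clips",72,80),("flange",zh-7,zh+2.5),("roof",zh+19,zh+27)):
    k=L[m&(L[:,2]>z0)&(L[:,2]<z1)]
    print(nm,len(k),"z",np.round(np.median(k[:,2]),1),[(np.round(np.percentile(h[:,0],[2,50,98]),1),np.round(np.percentile(h[:,1],[2,50,98]),1),len(h)) for h in (k[k[:,0]<0],k[k[:,0]>=0])])
E
python3 e.py; python3 g.py 537,181.6,172,-30
```

```text
t 8.05 grasp [536.8 182.  175.2] F [ 0.2 -0.1 -2.5] tilt [0.0008 0.0002]
base -y 358 offset -0.12 at0 -0.14 slope deg 0.22 std 1.37
base +x 54 offset -1.06 at0 -0.04 slope deg 1.18 std 1.97
hood -y 92 offset 0.25 at0 0.31 slope deg 0.14 std 1.08
hood +x 33 offset -0.1 at0 -0.13 slope deg 0.27 std 0.34
block -y 45 offset 0.57 at0 1.32 slope deg -3.92 std 1.18
clips 62 z 76.0 [(array([-69.8, -32.6,  -4.3]), array([-34.2, -22.9,  -4. ]), 25), (array([ 4.2, 49.4, 68. ]), array([-32.8,  -9.1,  30.5]), 37)]
flange 173 z 124.6 [(array([-63.6, -34.3,  -0.8]), array([-51.9, -41.8, -36.1]), 56), (array([ 3.2, 54.9, 63.1]), array([-52.3, -39. ,  38.7]), 117)]
roof 327 z 148.6 [(array([-55.3, -35.8,  -2.2]), array([-51. , -25.6,  16. ]), 118), (array([ 2.4, 34. , 56. ]), array([-52.2, -15. ,  37. ]), 209)]
t 8.2 grasp [536.7 182.  175.3] yaw -30.02 tilt [0.0009 0.0002] F [ 0.  -0.5 -2.6] q6 0.81
shift [-0.2  0.5  3.3] turn -0.0
```

>>> send_rows(
  rows=[
    [20,0,0,12,0],
    [20,0,0,26,0],
    [20,0,0,38,0],
    [20,0,0,42,0],
    [20,0,0,44,0],
    [20,0,0,46,0],
    [20,0,0,46,0],
  ],
  force=45,
)

```text
time: 9.07
position: [536.6, 182.0, 300.9]
orientation: [0.0, 0.866, 0.5, 0.0]
wrist_force: [-0.5, 0.1, -1.5]
gripper_width: 0.483
finger_force: 45.0
```

```bash
python3 e.py
```

```text
t 9.075 grasp [536.6 182.  128.9] F [-0.5  0.1 -1.5] tilt [0.0004 0.0001]
base -y 358 offset -0.19 at0 -0.21 slope deg 0.52 std 1.32
base +x 59 offset -1.51 at0 -0.07 slope deg 1.35 std 2.03
hood -y 86 offset 0.34 at0 0.27 slope deg -0.23 std 1.18
hood +x 34 offset -0.41 at0 -0.38 slope deg 0.06 std 0.52
block -y 42 offset -0.29 at0 -0.16 slope deg -0.27 std 1.27
clips 136 z 77.9 [(array([-65.5, -37.8,  -0.6]), array([-52.7, -43. , -31.8]), 44), (array([ 5.6, 57.8, 67.5]), array([-51.8, -28.9,  38.3]), 92)]
flange 183 z 79.0 [(array([-65.2, -33.5,  -0.8]), array([-53.6, -42. , -33.2]), 61), (array([ 6.4, 56. , 66.8]), array([-51.7, -37.9,  38. ]), 122)]
roof 318 z 102.2 [(array([-56.2, -34.5,  -1.5]), array([-50.3, -26.8,  16.4]), 118), (array([ 3.2, 33.7, 55.4]), array([-48.2, -13.8,  37.7]), 200)]
```

>>> send_rows(
  rows=[
    [20,0,0,1,0],
    [20,0,0,2,0],
    [20,0,0,3,0],
    [20,0,0,4,0],
    [20,0,0,4,0],
  ],
)

```text
time: 9.85
position: [536.7, 182.0, 297.0]
orientation: [0.0, 0.866, 0.5, 0.0]
wrist_force: [-0.5, 0.7, 5.3]
gripper_width: 0.48
finger_force: 45.0
```

>>> send_rows(
  rows=[
    [20,0,0,1,0],
    [20,0,0,2,0],
    [20,0,0,2,0],
  ],
)

```text
time: 10.22
position: [536.9, 182.1, 295.2]
orientation: [0.0, 0.866, 0.5, 0.0]
wrist_force: [-1.6, 0.7, 8.0]
gripper_width: 0.482
finger_force: 45.0
```

>>> send_rows(
  rows=[
    [20,0,0,1,0],
    [20,0,0,2,0],
    [20,0,0,2,0],
  ],
)

```text
time: 10.6
position: [537.0, 182.1, 293.5]
orientation: [0.0, 0.866, 0.5, 0.001]
wrist_force: [-2.1, 0.1, 11.4]
gripper_width: 0.48
finger_force: 45.0
```

>>> send_rows(
  rows=[
    [20,0,0,1,0],
    [20,0,0,2,0],
    [20,0,0,2,0],
  ],
)

```text
time: 10.98
position: [536.5, 182.0, 290.6]
orientation: [-0.0, 0.866, 0.5, 0.0]
wrist_force: [0.8, 1.4, 1.7]
gripper_width: 0.481
finger_force: 45.0
```

>>> send_rows(
  rows=[
    [20,0,0,1,0],
    [20,0,0,2,0],
    [20,0,0,2,0],
  ],
)

```text
time: 11.35
position: [536.3, 181.8, 288.3]
orientation: [-0.0, 0.866, 0.5, -0.0]
wrist_force: [0.1, 0.4, -0.5]
gripper_width: 0.48
finger_force: 45.0
```

>>> send_rows(
  rows=[
    [20,0,0,1,0],
    [20,0,0,2,0],
    [20,0,0,2,0],
  ],
)

```text
time: 11.72
position: [536.5, 181.9, 287.8]
orientation: [-0.0, 0.866, 0.5, -0.0]
wrist_force: [-10.3, -2.9, 22.6]
gripper_width: 0.479
finger_force: 45.0
```

```bash
python3 e.py
```

```text
t 11.725 grasp [536.5 181.9 115.8] F [-10.3  -2.9  22.6] tilt [-0.0008 -0.0003]
base -y 347 offset -0.13 at0 -0.23 slope deg 0.46 std 1.33
base +x 55 offset -1.67 at0 -0.9 slope deg 1.22 std 1.38
hood -y 86 offset -0.17 at0 -0.03 slope deg -0.24 std 1.26
hood +x 34 offset -0.74 at0 -0.7 slope deg 0.1 std 0.49
block -y 43 offset 0.26 at0 -0.32 slope deg 2.94 std 1.3
clips 123 z 76.4 [(array([-69.8, -41.8,  -3.4]), array([-53.4, -40. ,  10. ]), 42), (array([ 1.2, 51.3, 67.4]), array([-54.2, -38.3,  25.3]), 81)]
flange 153 z 66.0 [(array([-63. , -33. ,  -3.6]), array([-54.2, -43. , -38.7]), 50), (array([ 2.5, 54.5, 68.3]), array([-53. , -39.8,  38.9]), 103)]
roof 313 z 89.2 [(array([-56.1, -35.8,  -1.1]), array([-51.2, -27.6,  14.9]), 115), (array([ 2.4, 33.4, 55.1]), array([-46.8, -15.4,  36.1]), 198)]
```

>>> send_rows(
  rows=[
    [20,0,0,0.5,0],
    [20,0,0,1,0],
    [20,0,0,1,0],
  ],
)

```text
time: 12.25
position: [536.6, 182.0, 287.7]
orientation: [-0.0, 0.866, 0.5, -0.001]
wrist_force: [-18.0, -7.2, 41.4]
gripper_width: 0.477
finger_force: 45.0
```

```bash
python3 e.py | head -1
cat > f.py <<'E'
from h import *
th=np.radians(-30); ex=np.array([np.cos(th),np.sin(th)]); ey=np.array([-ex[1],ex[0]])
q=np.nanmean([cloud(ctrl.read_camera("side")) for _ in range(3)],0).reshape(-1,3); q=q[~np.isnan(q[:,0])]
L=np.c_[(q[:,:2]-[537,182])@np.c_[ex,ey],q[:,2]]
for nm,z,xm,ya,yb in (("roof",89.5,54,-38,38),("flange top",66,62,-43,-41),):
    k=L[(abs(L[:,2]-z)<5)&(abs(L[:,0])<xm)&(L[:,1]>ya)&(L[:,1]<yb)]
    A=np.c_[k[:,:2],np.ones(len(k))]
    for _ in range(3):
        c=np.linalg.lstsq(A,k[:,2],rcond=None)[0]; r=abs(k[:,2]-A@c)<2; k=k[r];A=A[r]
    print(nm,len(k),"z at centre",round(c[2],2),"slope x,y deg",np.round(np.degrees(c[:2]),2))
E
python3 f.py
```

```text
t 12.25 grasp [536.6 182.  115.7] F [-18.   -7.2  41.4] tilt [-0.001  -0.0004]
roof 203 z at centre 89.02 slope x,y deg [-0.04 -0.18]
flange top 18 z at centre 79.24 slope x,y deg [-1.46 16.57]
```

Hard stop at 41 N with almost no movement. The roof is level and the tray is at about 62 mm, so it is home. Next I relax the push, open and rise.

>>> send_rows(
  rows=[
    [20,0,0,-1,0],
    [20,0,0,-2,0],
    [20,0,0,-2,0],
    [100,0,0,-2,0],
    [100,0,0,-2,0],
    [100,0,0,-2,0],
    [100,0,0,-2,0],
    [100,0,0,-2,0],
  ],
)

```text
time: 13.55
position: [536.5, 181.9, 287.7]
orientation: [0.0, 0.866, 0.5, -0.0]
wrist_force: [-0.7, -0.4, 0.3]
gripper_width: 0.985
finger_force: 0.0
```

>>> send_rows(
  rows=[
    [100,0,0,-15,0],
    [100,0,0,-40,0],
    [100,0,0,-65,-0.05],
    [100,0,0,-75,-0.22],
    [100,0,0,-75,-0.4],
    [100,0,0,-75,-0.58],
    [100,0,0,-75,-0.76],
    [100,0,0,-75,-0.94],
    [100,0,0,-75,-1.12],
    [100,0,0,-75,-1.3],
    [100,0,0,-75,-1.47],
    [100,0,0,-75,-1.571],
  ],
)

```text
time: 15.05
position: [536.6, 182.0, 363.8]
orientation: [0.0, 0.257, 0.966, 0.0]
wrist_force: [0.4, 1.0, 1.3]
gripper_width: 1.002
finger_force: 0.0
```

```bash
python3 f.py; python3 g.py 536.6,181.9,123.5,60; python3 d.py 66.5 pics/d2.png | tail -4
```

```text
roof 230 z at centre 88.95 slope x,y deg [-0.06  0.11]
flange top 22 z at centre 107.83 slope x,y deg [-0.85 56.53]
t 15.2 grasp [536.6 182.  191.6] yaw 59.89 tilt [0.0008 0.0002] F [ 1.1 -0.2  0.2] q6 -0.76
shift [-0.  -0.1 68.1] turn -0.002
side flange 163 z 65.7 rect [536.3 149.6] [152.7  74.5] 1.8 base-frame x [-63.2  68.4] y [-52.8  40.5]
side roof 414 z 89.1 rect [536.7 179.5] [104.5 114.4] 57.8 base-frame x [-54.9  56.3] y [-52.9  39.4]
side base rim 99 z 63.2 rect [535.8 149.3] [152.5  72.6] 0.8 base-frame x [-63.9  68.5] y [-52.5  38.8]
side clips 152 z 75.3 rect [531.4 170.4] [ 86.5 138.7] 70.9 base-frame x [-70.5  68.2] y [-54.1  35.3]
```

View pics/d2.png

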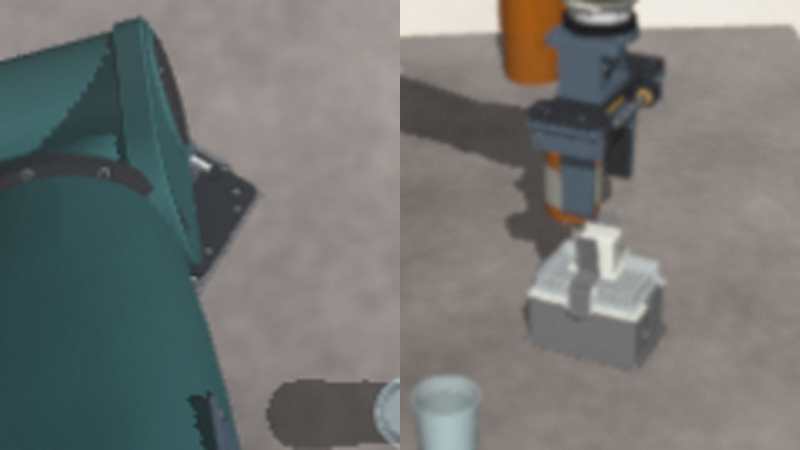

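>>> send_rows(
  rows=[
    [100,0,0,20,0],
    [100,0,0,40,0],
    [100,0,0,58,0],
    [100,0,0,68,0],
    [100,0,0,68,0],
    [60,0,0,68,0],
    [60,0,0,68,0],
    [30,0,0,68,0],
    [30,0,0,68,0],
    [30,0,0,68,0],
    [30,0,0,68,0],
    [30,0,0,68,0],
  ],
  force=25,
)

```text
time: 16.8
position: [536.5, 181.9, 294.7]
orientation: [-0.0, 0.259, 0.966, -0.0]
wrist_force: [0.1, 0.8, -1.0]
gripper_width: 0.49
finger_force: 25.0
```

```bash
python3 g.py 536.6,181.9,123.5,60;python3 e.py
```

```text
t 16.8 grasp [536.5 181.9 122.7] yaw 59.99 tilt [-0.0002 -0.0001] F [ 0.1  0.8 -1. ] q6 -0.76
shift [-0.1  0.  -0.8] turn -0.0
t 16.8 grasp [536.5 181.9 122.7] F [ 0.1  0.8 -1. ] tilt [-0.0002 -0.0001]
base -y 353 offset -0.15 at0 -0.25 slope deg 0.12 std 1.22
base +x 52 offset -1.59 at0 -0.81 slope deg 0.91 std 1.23
hood -y 86 offset -1.87 at0 -1.73 slope deg 0.0 std 1.43
hood +x 39 offset -1.17 at0 -1.44 slope deg -0.11 std 1.05
block -y 22 offset -1.68 at0 -2.78 slope deg 3.98 std 1.19
clips 127 z 75.9 [(array([-70.4, -32.2,  -0.7]), array([-57.9, -42.3,   6.1]), 40), (array([ 2.7, 51.9, 67.6]), array([-57.2, -39.8,  32.2]), 87)]
flange 128 z 72.9 [(array([-70.4, -31.7,  -0.8]), array([-57.3, -42.8,   6.3]), 39), (array([ 2.7, 51.9, 67.7]), array([-57.3, -40.2,  30.8]), 89)]
roof 88 z 95.5 [(array([-35.6,  -8.6,  -0.4]), array([-54.2, -32.3, -10.4]), 35), (array([ 2.2, 15. , 36.2]), array([-46.7, -19.1,  26.2]), 53)]
```

>>> send_rows(
  rows=[
    [30,0,0,-1,0],
    [30,0,0,-2,0],
    [30,0,0,-3,0],
    [30,0,0,-4,0],
    [30,0,0,-4,0],
  ],
)

```text
time: 17.58
position: [536.5, 181.9, 298.8]
orientation: [0.0, 0.259, 0.966, 0.0]
wrist_force: [-0.9, -0.5, -1.8]
gripper_width: 0.49
finger_force: 25.0
```

>>> send_rows(
  rows=[
    [30,0,0,-2,0],
    [30,0,0,-4,0],
    [30,0,0,-6,0],
    [30,0,0,-6,0],
  ],
)

```text
time: 18.08
position: [536.6, 182.0, 304.9]
orientation: [0.0, 0.259, 0.966, 0.0]
wrist_force: [-0.1, -0.0, -1.7]
gripper_width: 0.488
finger_force: 25.0
```

```bash
cat > k.py <<'E'
from h import *
import sys
th=np.radians(-30); ex=np.array([np.cos(th),np.sin(th)]); ey=np.array([-ex[1],ex[0]])
p=ctrl.read_camera("side"); q=cloud(p).reshape(-1,3); q=q[~np.isnan(q[:,0])]
L=np.c_[(q[:,:2]-[537,182])@np.c_[ex,ey],q[:,2]]
k=L[(abs(L[:,0])>40)&(abs(L[:,0])<75)&(abs(L[:,1])<50)&(L[:,2]>55)]
for nm,m in (("left",k[:,0]<0),("right",k[:,0]>0)):
    h,e=np.histogram(k[m,2],bins=np.arange(55,200,3)); print(nm,[(int(a),int(n)) for a,n in zip(e,h) if n>4])
x,y,w,h=190,90,140,150
cv2.imwrite(sys.argv[1],cv2.resize(p["color"][y:y+h,x:x+w,::-1],None,fx=4,fy=4,interpolation=cv2.INTER_CUBIC))
E
python3 k.py pics/k1.png
```

```text
left [(61, 7), (64, 17), (67, 6), (70, 5), (82, 5), (85, 6), (91, 6), (97, 10), (100, 38), (103, 21)]
right [(55, 12), (58, 7), (61, 19), (64, 46), (67, 15), (70, 11), (73, 7), (76, 11), (79, 11), (82, 15), (85, 11), (88, 17), (91, 8), (94, 13), (97, 14), (100, 57), (103, 14)]
```

View pics/k1.png

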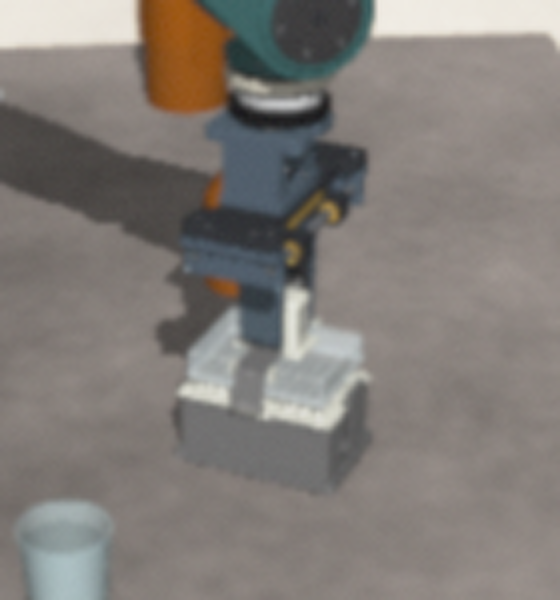

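The hood has risen about 12 mm (roof at z≈101) and the tray stays on the base (flange at z≈65, white edge around crop px (200–340, 400)). Lifting on.

>>> send_rows(
  rows=[
    [30,0,0,-8,0],
    [30,0,0,-20,0],
    [30,0,0,-32,0],
    [30,0,0,-44,0],
    [30,0,0,-56,0],
    [30,0,0,-66,0],
    [30,0,0,-74,0],
    [30,0,0,-78,0],
    [30,0,0,-78,0],
    [30,0,0,-78,0],
  ],
)

```text
time: 19.38
position: [536.4, 181.9, 382.4]
orientation: [-0.0, 0.259, 0.966, -0.0]
wrist_force: [-0.3, -0.5, -1.0]
gripper_width: 0.488
finger_force: 25.0
```

```bash
python3 k.py pics/k2.png; python3 g.py 536,182,213,60
```

```text
left [(55, 9), (64, 24), (67, 28), (70, 23), (73, 39), (76, 8), (157, 5), (160, 5), (163, 6), (166, 7), (169, 7), (175, 8), (178, 42), (181, 9)]
right [(55, 12), (58, 11), (61, 11), (64, 44), (67, 25), (70, 29), (73, 28), (76, 10), (154, 6), (157, 11), (160, 17), (163, 13), (166, 12), (169, 15), (172, 11), (175, 20), (178, 53), (181, 9)]
t 19.43 grasp [536.4 181.9 210.4] yaw 59.99 tilt [-0.0005 -0.0001] F [ 1.3  0.5 -2. ] q6 -0.76
shift [ 0.4 -0.2 -2.6] turn -0.0
```

View pics/k2.png

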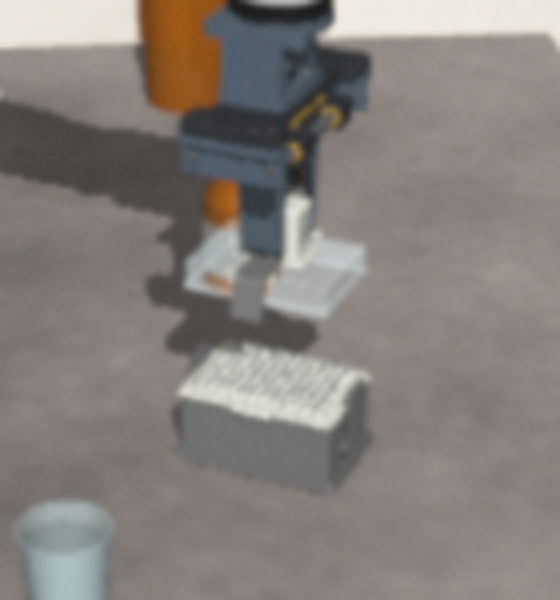

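The hood is level at z≈156 mm, about 90 mm clear of the tray, and the tray with its tips sits home in the base (crop px (275,385)). Handing in.

```bash
python3 -c "from workcell import ctrl; print(ctrl.job_done())"
```

```text
the job is handed in; nothing more can be done
None
```

The job is handed in at about 19.5 s of the 61 s: the tray is pressed home in the box base, and the gripper holds the unlatched hood level about 90 mm above it; the hand-in gave no verdict.

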